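Bring the trolley wheel's valve to twelve o'clock

ROBOT

A 6-joint arm with a two-finger parallel gripper is mounted at the origin on the work surface. World frame = base frame: x ahead of the robot, y to its left, z up, the work surface at z = 0. Lengths are in m, angles in rad, forces in N, time in s.
With the tool pointing down it reaches from about 0.425 to 0.95 m from the base axis. Payload 3.5 kg.
Tool frame: the origin (TCP) lies at the very end of the fingers, on their centre line; the grasp point (between the pads) lies 19 mm behind it; z points along the fingers, y is the direction in which the jaws open and shut (so a half turn about z gives the same grasp; the last joint's range is limited). The gripper opens to 85 mm and grips with 20 to 120 N. Pads are 22 mm wide; open, the fingers measure 114 mm over their backs; the gripper's body (76 mm by 85 mm) begins 54 mm behind the grasp point. The pads swing forward as they close: fully open they stand 13 mm farther back than shut.
Start: joints at [1.028, 0.286, 1.577, -0, 1.279, -0.15], TCP at [0.258, 0.624, 0.231] pointing down, gripper open.
Joint ranges: [-2.77, 2.77], [-0.9, 2.22], [0.21, 2.48], [-1.53, 4.67], [0.24, 2.81], [-2.84, 2.84]. Speed limits (rad/s): [2.79, 2.79, 3.14, 3.14, 3.14, 3.14].

INTERFACE

Orientations are given as a unit quaternion [x, y, z, w].
In Python, from plant import get_state, vision, ctrl, cut_out gives the robot as it stands.
- The arm moves only by the tool jog_arm, never from a script. Its argument "commands" is text: rows parted by semicolons, each of 6 numbers parted by spaces: the shift along the world's x, y, z in m, then the turn, a rotation vector about the world's x, y, z in rad. A call has 1 to 20 rows; each row is the pose to reach, as a shift and turn from the pose commanded when the call began; what a row does not reach only later rows make up. A row lasts 1/8 s, in which the tool goes at most 62.5 mm and 10.7 degrees, less where a joint would pass 70% of its speed; a pose out of reach is approached as far as the arm can. A call with a gripper value outside its range is refused whole. "gripper" is the opening in per cent of the stroke, from 0 (shut) to 100 (fully open), set as the call begins (left out, the last holds). The fingers move at their own pace and stop on an object; "grip_force" is the grip in N (left out, the last holds). Time passes only in rows, so rows that repeat a pose let the fingers close. It gives the time, the measured TCP pose, the force and the opening at its end, in the units of the state.
- get_state(): the state, without advancing time (a new reading comes with each control period).
- vision.read_camera(name): name is "scene" or "top"; returns a dict with "frame" (400x640x3 uint8, red, green, blue), "z_map" (400x640 float32, m along the optical axis (not along the pixel's ray), 0 where there is no reading), "fx", "fy", "cx", "cy" (pixels), "R" (3x3) and "t" (3): a world point X has camera coordinates R X + t. Camera axes: x right, y down, z forward; pixel columns grow to the right and rows downward; lengths in m; the calibration is good to about 2 mm. A picture is of the moment at which its call begins.
- ctrl.sign_off(): hands the job in, once; it reports no verdict.
Trained networks look in the newest picture that a camera, given by its name, has taken for a name from the list of things; names that differ only in an ending like _2 or _b are one class to them, and where a whole thing is asked for, a point or a joint stands for the part that bears it (a point fixed in the world has none). Each returns a list of dicts, best first, with "conf" (0 to 1); they miss things now and then, are a little off and sometimes report something else, mostly with a low value. They report only what shows in the picture. A call takes as long as a camera call.
- cut_out(camera, query): "pixels" (400x640 bool, what is visible of it) and "box" ([centre column, centre row, width, height] in pixels, round what is visible of it).
The state is a dict: "time": time; "qpos": joint angles; "dq": joint speeds; "joint_efforts": joint torques, N m; "eef_pos": TCP position; "tcp_rot": TCP orientation; "contact_force": force on the tool from outside, world axes, zero at the start; "wrist_torque": the same for the moment, N m; "opening": opening from 0.0 (shut) to 1.0 (fully open).
Only numpy, scipy, OpenCV 4.12 (cv2) and the standard library are available. Lean on these libraries where they do the work, as an engineer would, in place of code of your own. Each camera call takes 0.05 s, during which the arm holds its last target.

TASK

The vaccine trolley's front wheel stands upside down in its fork on the bench, ready to have its tyre pressure checked. Push the wheel round gently by its spokes, one after another, until the valve stem points straight up from the hub (valve at twelve o'clock), and leave it there. Touch neither the dirty tyre nor the valve, do not shift or lift the fork, leave the other things on the bench alone, and finish clear of everything.

Things in the scene. Friction and masses are not known exactly. Their poses are not given: they have to be found in the camera images.
- wheel: Grey plastic 14 inch wheel, upright, free to turn both ways without end. Origin: centre of the hub, 200 mm above the bench, mid-width. Its x axis is the axle: level, pointing roughly away from the robot. Its z axis points from the hub through the valve: straight up = valve at twelve o'clock. Greased hub drags: about 3 N on a spoke 80 mm out turns it; once let go it soon stops and stays.
- spoke (a point): Point 80 mm out from the axle in the middle of the spoke opposite the valve; axes as the wheel's. Five such spokes, 14 mm wide, 30 mm thick along the axle, centred in the wheel's mid-plane, stand at 36, 108, 180, 252, 324 degrees from the valve. Open windows between them reach from the hub (52 mm diameter, 56 mm wide) to the rim (112 to 131 mm radius, 34 mm wide).
- tyre: Black rubber tyre, turns with the wheel, 130 to 173 mm radius, 42 mm wide, dirty. Origin and axes as the wheel's. Not to be touched.
- valve: Valve in the rim, turns with the wheel: brass stem with red cap, 8 to 13 mm thick, in the wheel's mid-plane, standing inward along the wheel's +z axis from 115 mm to 76 mm from the hub's centre. Origin and axes as the wheel's (at the hub's centre). Not to be touched.
- fork: Blue steel fork carrying the wheel, loose on the bench on its mounting plate, 4.6 kg in all. Origin: centre of the plate's underside, straight below the hub; x along the axle, z up. Plate 150 (x) x 190 (y) x 8 mm. Two upright blades at x = -44 and +44 mm, 30 mm wide along y (90 mm in the lowest 37 mm), 6 mm thick, reach up to 36 mm round eyes at the axle.
- axle_nut (a point): Outer end of the axle nut on the face of the wheel towards the robot, 55 mm from the wheel's mid-plane, 200 mm above the bench; 19 mm diameter. The far side has one too. On each face the spokes are open to the left, the right and above the blade and nut.
- carrier: red vial carrier with black foam, purple-capped vials and a white logger on top, 150 x 250 x 130 mm, its long side along its y. Origin at the centre of its underside. To be left alone.
- coldpack: blue cold pack lying flat, 165 x 95 x 34 mm. Origin at the centre of its underside. To be left alone.
- spanner: steel spanner lying flat, 170 mm long along its x. To be left alone.
- gauge: pencil tyre gauge lying flat, 160 mm long along its x, 13 mm thick. To be left alone.

How it is judged:
By the outcome, as a careful person would: the job done as asked, in the order asked, and still so for the second after the job is handed in, with the robot touching nothing.
It also fails if it takes over 67 s, if anything falls off the work surface, if the arm or the gripper's body presses on something with over 40 N, if the wrist force passes 120 N, or if a joint passes its speed limit or range.

## Working session

There is one attempt and no reset: what is moved stays moved. The work goes in short steps, Python scripts to look and compute and a tool call to move; the robot and the scene stay as the last step left them, time stands still between calls to the robot, and variables do not carry over. Pictures are saved under pics/ and viewed, and the job is handed in when it is done.

Besides the shell and the picture viewer there is one more tool, called after "Request:" as a command line: name --argument value ..., lists and objects as JSON in quotes. jog_arm: Moves the arm, as the interface text tells. Its arguments: {"type":"object","properties":{"commands":{"type":"string"},"gripper":{"type":"number"},"grip_force":{"type":"number"}},"required":["commands"]}

```bash
mkdir -p pics; ls; python3 - <<'E'
from plant import get_state, vision, ctrl, cut_out
import cv2,numpy as np
for c in("scene","top"):
    d=vision.read_camera(c); cv2.imwrite(f"pics/{c}0.png",d["frame"][:,:,::-1]); np.savez(f"{c}0.npz",**d)
    print(c,d["fx"],d["cx"],d["cy"],(-d["R"].T@d["t"]).round(3),d["R"].round(3).tolist())
    for q in("wheel","valve","fork","axle_nut","spoke"):
        r=cut_out(c,q); print(q,[(x["conf"],x["box"]) for x in r][:3])
print(get_state())
E
```

```text
pics
scene 473.2886439694127 326.8179074676359 203.1605358119587 [ 1.361 -0.232  1.239] [[0.225, 0.974, 0.008], [0.747, -0.167, -0.644], [-0.626, 0.151, -0.765]]
wheel [(0.93, [376.3, 216.0, 122.2, 83.6]), (0.42, [489.0, 241.2, 105.5, 82.7])]
valve [(0.46, [353.4, 241.9, 6.9, 2.1])]
fork [(0.74, [377.2, 229.4, 123.3, 110.4])]
axle_nut [(0.72, [374.9, 233.2, 124.7, 109.3])]
spoke [(0.59, [376.2, 217.4, 126.0, 83.6]), (0.24, [354.3, 240.8, 11.4, 6.4])]
top 392.814722596393 320.7785535666538 202.60512342525735 [0.252 0.004 1.179] [[-0.003, -1.0, -0.001], [-0.975, 0.003, -0.221], [0.221, 0.0, -0.975]]
wheel [(0.76, [287.6, 152.8, 140.0, 54.5])]
valve []
fork [(0.64, [283.7, 163.9, 137.8, 84.5])]
axle_nut [(0.61, [286.9, 163.8, 137.9, 77.3])]
spoke [(0.75, [286.1, 150.4, 135.3, 54.8])]
{'time': 0.6, 'qpos': array([ 1.02800804e+00,  2.86267843e-01,  1.57665070e+00,  2.42189658e-05,
        1.27864091e+00, -1.50004486e-01]), 'dq': array([-0.00152894,  0.00012363, -0.00129366,  0.00017432,  0.00180105,
       -0.00125681]), 'joint_efforts': array([-5.40252267e-05, -4.05669808e+01, -2.92740029e+01, -1.64309531e-04,
        5.94154371e-04,  6.93049405e-07]), 'eef_pos': array([0.25833328, 0.62360767, 0.23137307]), 'tcp_rot': array([ 1.95135289e-01,  9.80776335e-01,  1.95543831e-05, -5.27054606e-06]), 'contact_force': array([ 0.58357144,  0.28620478, -0.02033651]), 'wrist_torque': array([-0.01626915, -0.03931745, -0.01214037]), 'opening': 1.0028543704034565}
```

```bash
python3 - <<'E'
import cv2
a=cv2.imread("pics/scene0.png");cv2.imwrite("pics/s0crop.png",cv2.resize(a[150:310,280:480],None,fx=4,fy=3.7,interpolation=cv2.INTER_CUBIC)[:600,:800])
a=cv2.imread("pics/top0.png");cv2.imwrite("pics/t0crop.png",cv2.resize(a[100:220,200:380],None,fx=4.4,fy=4.4,interpolation=cv2.INTER_CUBIC))
E
```

```text
(no output)
```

View pics/scene0.png

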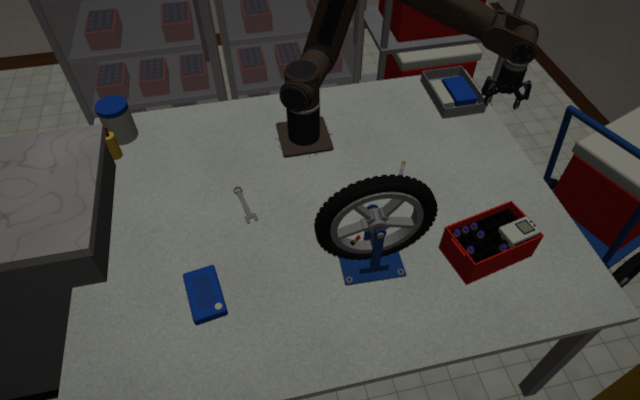

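View pics/top0.png

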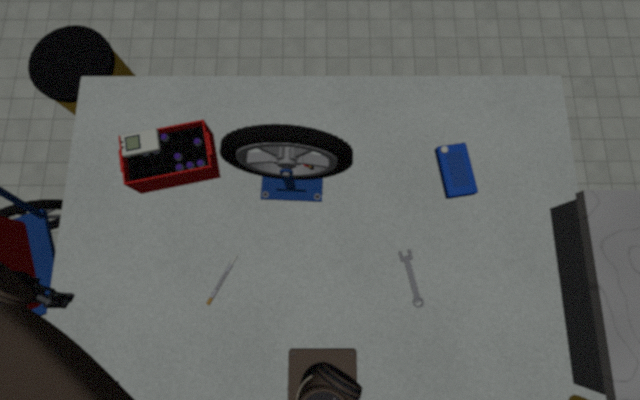

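View pics/s0crop.png

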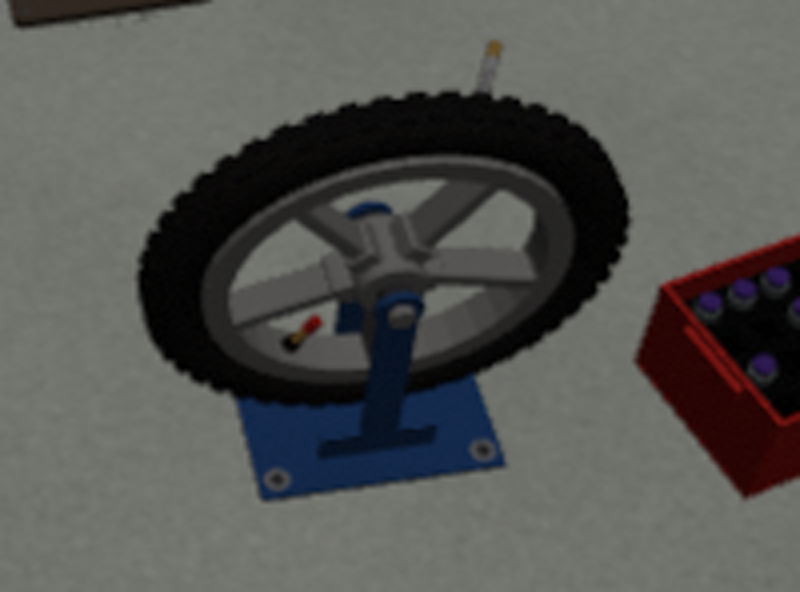

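View pics/t0crop.png

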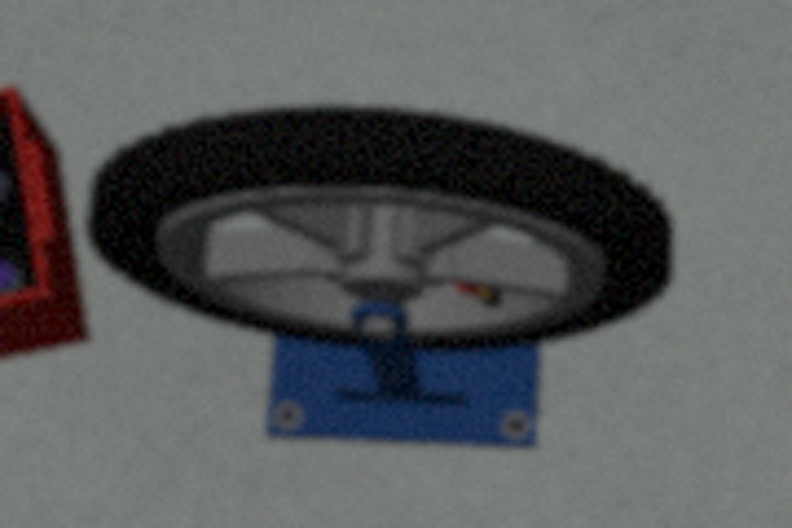

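The scene view shows the wheel at pixels (315–437, 175–260) with the valve at (355, 240). The top view shows it at (220–352, 125–178) with the valve at (309, 166). From the robot, the valve is at about 4 o'clock, low on the right. Next I'll fit the pose.

```bash
cat > fit.py <<'E'
import numpy as np,cv2,sys
from scipy.optimize import least_squares
def bp(d,u,v,z):
    # ray hit at world height z
    r=d["R"].T@np.array([(u-d["cx"])/d["fx"],(v-d["cy"])/d["fy"],1]); c=-d["R"].T@d["t"]
    return c+r*(z-c[2])/r[2]
def cloud(d,m):
    v,u=np.nonzero(m&(d["z_map"]>0)); z=d["z_map"][v,u]
    P=np.c_[(u-d["cx"])/d["fx"]*z,(v-d["cy"])/d["fy"]*z,z]
    return (P-d["t"])@d["R"]
def proj(d,X):
    p=X@d["R"].T+d["t"]; return np.c_[p[:,0]/p[:,2]*d["fx"]+d["cx"],p[:,1]/p[:,2]*d["fy"]+d["cy"]]
E
python3 - <<'E'
from fit import *
S=dict(np.load("scene0.npz"));T=dict(np.load("top0.npz"))
for d,n,roi in((S,"s",(160,290,300,450)),(T,"t",(110,215,205,370))):
    hsv=cv2.cvtColor(d["frame"],cv2.COLOR_RGB2HSV)
    m=np.zeros((400,640),bool); m[roi[0]:roi[1],roi[2]:roi[3]]=1
    P=cloud(d,m); v,u=np.nonzero(m&(d["z_map"]>0)); h=hsv[v,u]
    b=(h[:,0]>100)&(h[:,0]<125)&(h[:,1]>120)&(abs(P[:,2]-.008)<.012)
    print(n,"plate",b.sum(),P[b].min(0),P[b].max(0)); 
    if b.sum()>10: print(cv2.minAreaRect((P[b][:,:2]*1000).astype(np.float32)))
    t=(h[:,2]<45)&(P[:,2]>.06)&(P[:,2]<.4)
    Q=P[t]; print("tyre",t.sum(),Q.min(0),Q.max(0))
    np.save(n+"_tyre.npy",Q)
A=np.vstack([np.load("s_tyre.npy"),np.load("t_tyre.npy")]);
A=A[(A[:,0]>.45)&(A[:,0]<.9)]
# fit: tyre as torus-like: points within |x|<=21, r in 130..173
def res(p):
    q=A-[p[0],p[1],.2]; c,s=np.cos(p[2]),np.sin(p[2]); a=q[:,0]*c+q[:,1]*s; l=-q[:,0]*s+q[:,1]*c
    r=np.hypot(l,q[:,2]); da=np.maximum(abs(a)-.021,0)
    e=np.hypot(np.maximum(r-.173,0)+np.maximum(.130-r,0),da)
    ins=np.where(e==0,np.minimum(.021-abs(a),.173-r),0)
    return e+np.maximum(ins,0)
for y0 in(-.1,.1):
    o=least_squares(res,[np.median(A[:,0]),np.median(A[:,1]),y0],loss="soft_l1",f_scale=.003); print(o.x,o.cost,np.median(abs(o.fun)))
E
```

```text
s plate 1133 [ 0.57818541 -0.00572142 -0.00250497] [0.67980352 0.18476491 0.01978166]
((631.3008422851562, 89.64463806152344), (188.48150634765625, 94.36835479736328), 86.10006713867188)
tyre 5043 [ 0.55780602 -0.08224767  0.06012013] [0.65944275 0.32397069 0.37541444]
t plate 962 [ 0.52448246  0.00306507 -0.00072994] [0.60006588 0.18566781 0.01946028]
((562.0121459960938, 94.49774932861328), (182.55743408203125, 72.31293487548828), 88.6453628540039)
tyre 3488 [ 0.54567357 -0.07620093  0.06008433] [0.73522957 0.34753532 0.37403852]
[ 0.60140322  0.09391341 -0.04687295] 0.2539205228338411 0.003017230435922603
[ 0.60140322  0.09391347 -0.04687294] 0.25392052282823474 0.00301722906490522
```

```bash
cat >> fit.py <<'E'
def W(p,a,l,h):  # wheel frame: a along axle, l left (y), h up from hub
    c,s=np.cos(p[2]),np.sin(p[2]); a,l,h=np.broadcast_arrays(a,l,h)
    return np.stack([p[0]+a*c-l*s,p[1]+a*s+l*c,.2+h],-1).reshape(-1,3)
def overlay(d,p,phi,name,roi,k):
    # phi: valve angle, clockwise from up seen from robot (toward -y)
    im=cv2.resize(d["frame"][roi[0]:roi[1],roi[2]:roi[3],::-1],None,fx=k,fy=k,interpolation=cv2.INTER_CUBIC)
    im=cv2.convertScaleAbs(im,alpha=1.6)
    def dr(X,col,cl=False):
        q=((proj(d,X)-[roi[2],roi[0]]+.5)*k).astype(np.int32); cv2.polylines(im,[q],cl,col,1,cv2.LINE_AA)
    t=np.linspace(0,2*np.pi,90)
    side=-1 if d["t"] is not None and (-d["R"].T@d["t"])[0]<p[0] else 1
    for r,a in((.173,0),(.13,.021*side),(.112,.017*side)): dr(W(p,a,-r*np.sin(t),r*np.cos(t)),(0,255,0))
    for k5 in range(5):
        g=phi+np.radians(36+72*k5); rr=np.array([.026,.112])
        for w in(-.007,.007): dr(W(p,.015*side,-(rr*np.sin(g)+w*np.cos(g)),rr*np.cos(g)-w*np.sin(g)),(0,255,255))
    rr=np.array([.076,.115]); dr(W(p,0,-rr*np.sin(phi),rr*np.cos(phi)),(0,0,255))
    X=W(p,np.array([-.075,-.075,.075,.075]),np.array([-.095,.095,.095,-.095]),-.192); dr(X,(255,0,255),True)
    cv2.imwrite(name,im)
E
python3 - <<'E'
from fit import *
S=dict(np.load("scene0.npz"));T=dict(np.load("top0.npz"))
p=[.6014,.0939,-.047]
# valve: red pixels
for d,roi in((S,(230,250,340,370)),(T,(155,175,295,325))):
    f=d["frame"].astype(int); m=np.zeros((400,640),bool); m[roi[0]:roi[1],roi[2]:roi[3]]=1
    m&=(f[:,:,0]>f[:,:,1]*1.8)&(f[:,:,0]>60); v,u=np.nonzero(m)
    o=np.array([(u.mean()-d["cx"])/d["fx"],(v.mean()-d["cy"])/d["fy"],1]); r=d["R"].T@o; c=-d["R"].T@d["t"]
    n=np.array([np.cos(p[2]),np.sin(p[2]),0]); X=c+r*((np.array([p[0],p[1],.2])-c)@n)/(r@n)
    l=(X-[p[0],p[1],.2])@[-n[1],n[0],0]; h=X[2]-.2
    print(len(u),u.mean(),v.mean(),l,h,np.hypot(l,h),np.degrees(np.arctan2(-l,h)))
phi=np.radians(130)
overlay(S,p,phi,"pics/ovs.png",(150,290,290,460),4.2); overlay(T,p,phi,"pics/ovt.png",(105,215,200,370),4.4)
E
```

```text
12 357.3333333333333 237.33333333333334 -0.050341487787161125 -0.06855135008862862 0.08505029683427692 143.70786434802736
4 305.75 164.75 -0.048089454311447205 -0.07292661090730884 0.0873549437318735 146.5982399461968
```

View pics/ovs.png

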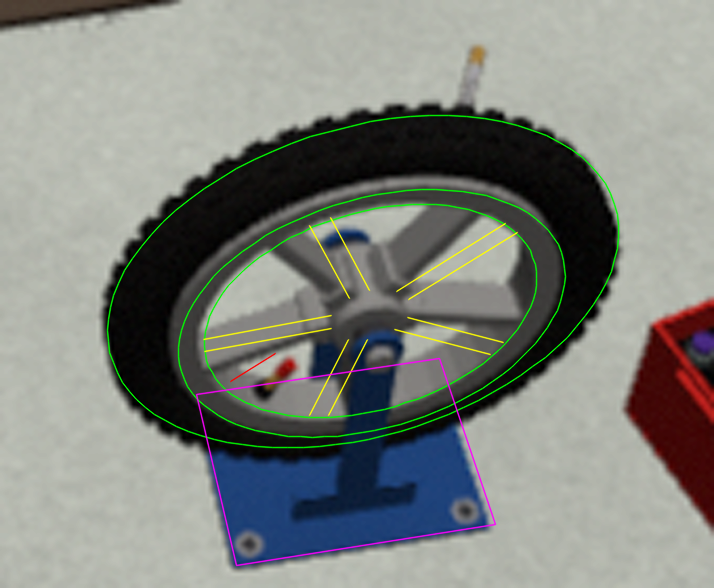

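View pics/ovt.png

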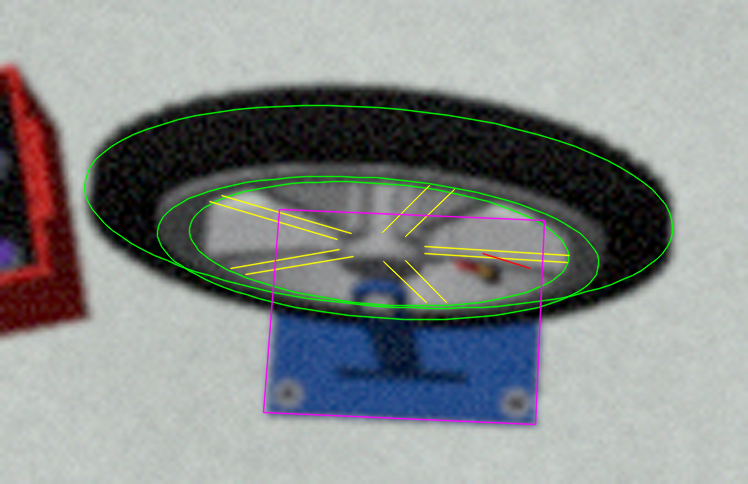

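```bash
cat >> fit.py <<'E'
def overlay2(d,p,phi,name,roi,k):
    overlay(d,p,phi,name,roi,k); im=cv2.imread(name)
    side=-1 if (-d["R"].T@d["t"])[0]<p[0] else 1
    t=np.linspace(0,2*np.pi,90)
    for r,a in((.173,.018),(.173,-.018),(.026,.028*side),(.018,.047*side),(.0095,.055*side)):
        q=((proj(d,W(p,a*1.0,-r*np.sin(t),r*np.cos(t)))-[roi[2],roi[0]]+.5)*k).astype(np.int32); cv2.polylines(im,[q],True,(255,255,0),1,cv2.LINE_AA)
    cv2.imwrite(name,im)
E
python3 - <<'E'
from fit import *
S=dict(np.load("scene0.npz"));T=dict(np.load("top0.npz"))
p=[.604,.0925,-.047]; phi=np.radians(145)
overlay2(S,p,phi,"pics/ovs2.png",(150,290,290,460),4.2); overlay2(T,p,phi,"pics/ovt2.png",(105,215,200,370),4.4)
E
```

```text
(no output)
```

View pics/ovs2.png

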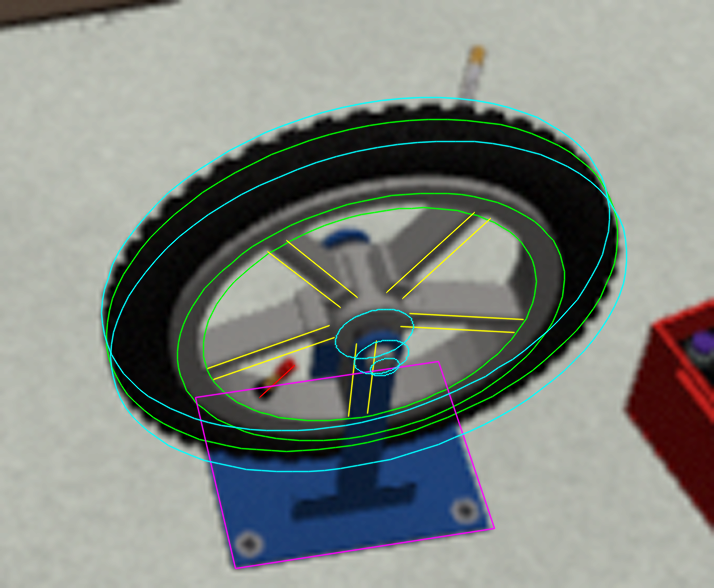

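View pics/ovt2.png

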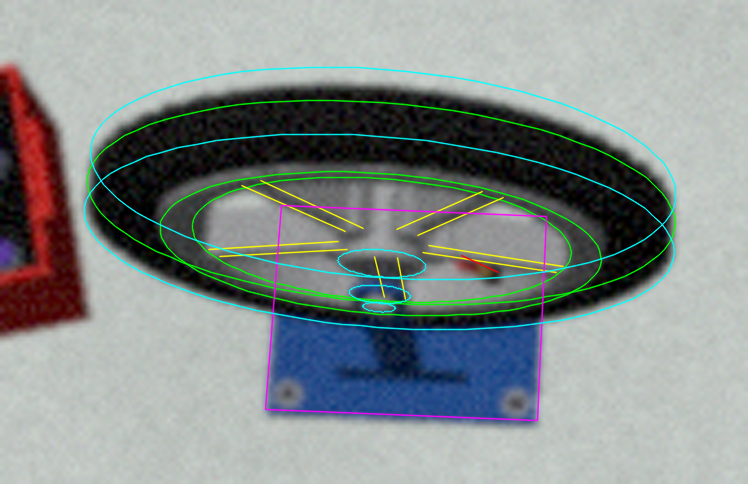

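```bash
python3 - <<'E'
from fit import *
S=dict(np.load("scene0.npz"));T=dict(np.load("top0.npz"))
for n,d,roi,k,c in(("ns",S,(215,250,355,400),16,1),("nt",T,(150,195,260,310),14,1)):
    im=cv2.resize(d["frame"][roi[0]:roi[1],roi[2]:roi[3],::-1],None,fx=k,fy=k,interpolation=cv2.INTER_CUBIC); im=cv2.convertScaleAbs(im,alpha=2)
    cv2.imwrite(f"pics/{n}.png",im)
for d,(u,v) in((S,(381,233)),(T,(286,171))):
    for dv in range(-3,6): 
        m=np.zeros((400,640),bool); m[v+dv,u]=1; print(v+dv,cloud(d,m).round(3))
E
```

```text
230 [[0.647 0.092 0.215]]
231 [[0.648 0.092 0.212]]
232 [[0.65  0.091 0.21 ]]
233 [[0.651 0.092 0.206]]
234 [[0.656 0.09  0.209]]
235 [[0.654 0.091 0.201]]
236 [[0.656 0.09  0.201]]
237 [[0.657 0.09  0.197]]
238 [[0.656 0.091 0.191]]
168 [[0.563 0.094 0.209]]
169 [[0.558 0.093 0.218]]
170 [[0.556 0.093 0.215]]
171 [[0.554 0.093 0.213]]
172 [[0.552 0.093 0.21 ]]
173 [[0.551 0.094 0.207]]
174 [[0.548 0.093 0.208]]
175 [[0.545 0.094 0.206]]
176 [[0.546 0.095 0.194]]
```

View pics/ns.png

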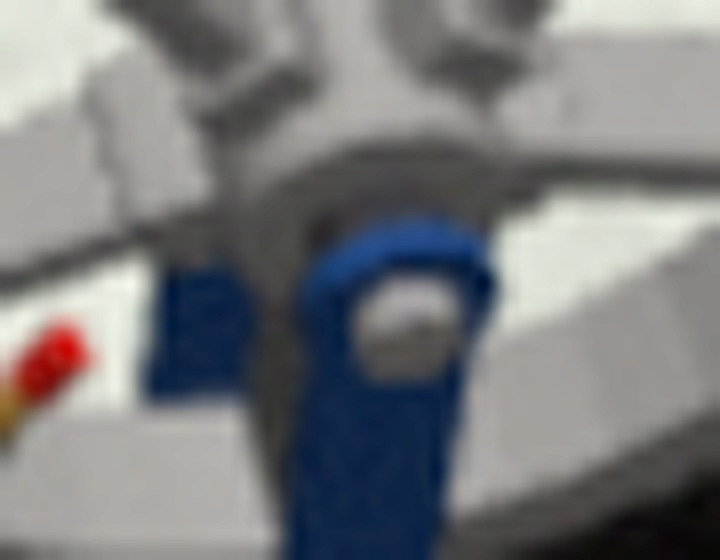

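View pics/nt.png

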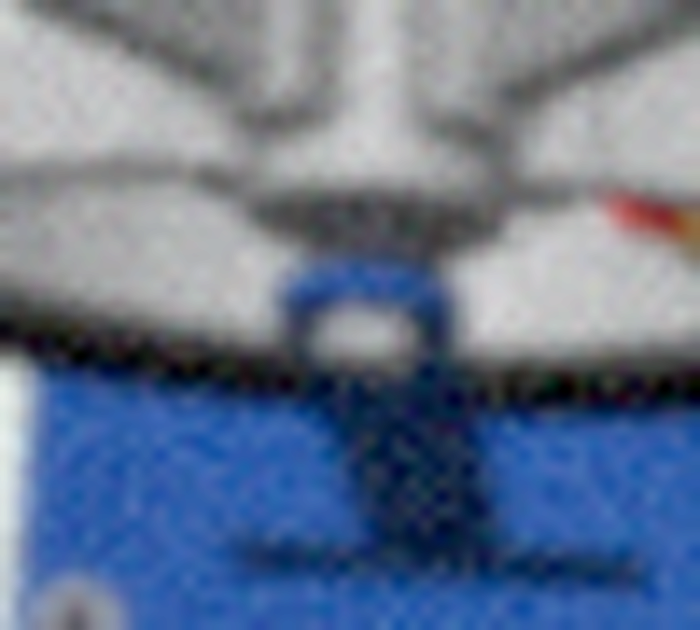

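```bash
python3 - <<'E'
from scipy.spatial.transform import Rotation as R
import numpy as np
for yaw in(-.042,.2): 
  for pit in(30,45,60,75,90):
    r=R.from_rotvec([0,-np.radians(pit),0]); z=R.from_euler('z',.351); y=R.from_euler('z',yaw)
    print(yaw,pit,(y*r*R.from_euler('z',.351+.042)).as_rotvec().round(3))
E
```

```text
-0.042 30 [-0.114 -0.514  0.343]
-0.042 45 [-0.17  -0.771  0.333]
-0.042 60 [-0.227 -1.027  0.318]
-0.042 75 [-0.284 -1.284  0.299]
-0.042 90 [-0.34  -1.54   0.275]
0.2 30 [-0.051 -0.529  0.579]
0.2 45 [-0.077 -0.793  0.562]
0.2 60 [-0.102 -1.057  0.537]
0.2 75 [-0.128 -1.32   0.505]
0.2 90 [-0.153 -1.582  0.464]
```

Request:
jog_arm --commands "0.05 -0.05 0.1 0 0 0; 0.08 -0.1 0.14 0 0 0;0.11 -0.15 0.18 0 0 0;0.14 -0.2 0.2 0 0 0;0.16 -0.25 0.2 0 0 0;0.17 -0.3 0.2 0 0 0;0.17 -0.35 0.2 0 0 0.1;0.17 -0.37 0.2 0 0 0.2;0.17 -0.37 0.2 0 0 0.35;0.17 -0.37 0.2 0 0 0.35" --gripper 0

```text
time: 1.85
eef_pos: [0.4284, 0.253, 0.4317]
tcp_rot: [0.023, 1.0, 0.0, 0.0]
contact_force: [0.1, 0.3, -0.1]
opening: 0.003
```

Request:
jog_arm --commands "0 0 0 0 -0.17 0;0.01 0 0 0 -0.34 0;0.01 0 0 0 -0.51 0;0.02 0 0 0 -0.68 0;0.02 0 0 0 -0.85 0;0.02 0 0 0 -1.02 0;0.02 0 0 0 -1.02 0"

```text
time: 2.72
eef_pos: [0.4464, 0.2542, 0.4273]
tcp_rot: [0.018, 0.874, 0.01, 0.485]
contact_force: [1.4, 0.5, -0.5]
opening: 0.002
```

```bash
python3 -c "
from plant import get_state
s=get_state();print(s['qpos'].round(3),s['eef_pos'],s['tcp_rot'])"
```

```text
[ 0.529 -0.571  2.2   -0.722  0.703 -0.638] [0.44639897 0.25415816 0.42732969] [0.01777058 0.87405792 0.01028996 0.48538756]
```

```bash
cat > kin.py <<'E'
import numpy as np
from scipy.spatial.transform import Rotation as R
from scipy.optimize import least_squares
def E(a,t): return R.from_euler(a,t)
def fk(q,L,s=(1,1,1,1,1,1)):
    d1,h,a1,L2,e3,L3,Lt,dw=L
    r1=E('z',q[0]); r2=r1*E('y',q[1]); r3=r2*E('y',q[2]); r4=r3*E('z',s[3]*q[3]); r5=r4*E('y',q[4]); r6=r5*E('z',s[5]*q[5])
    p=np.array([0,0,h])+r1.apply([a1,d1,0])+r2.apply([0,0,L2])+r3.apply([e3,0,L3])+r5.apply([dw,0,Lt])
    return p,r6
D=[([1.028,.2863,1.5767,0,1.2786,-.15],[.25833,.62361,.23137],[.195135,.980776,0,0]),
   ([0.529,-0.571,2.2,-0.722,0.703,-0.638],[.4464,.25416,.42733],[.01777,.87406,.01029,.48539])]
E
python3 - <<'E'
from kin import *
for q,p,o in D:
    for s4 in(1,-1):
        for s6 in(1,-1):
            r=fk(q,[0]*8,(1,1,1,s4,1,s6))[1]; print(s4,s6,(r.inv()*R.from_quat(o)).as_rotvec().round(3))
E
```

```text
1 1 [-0.    -0.     1.571]
1 -1 [-0.    -0.     1.271]
-1 1 [-0.    -0.     1.571]
-1 -1 [-0.    -0.     1.271]
1 1 [1.00e-03 0.00e+00 1.57e+00]
1 -1 [ 0.001 -0.     0.294]
-1 1 [ 0.879 -0.13   0.361]
-1 -1 [ 0.645 -0.644 -0.829]
```

Request:
jog_arm --commands "0 -0.05 0 0 0.17 0;0 -0.1 0 0 0.34 0;0 -0.15 0 0 0.51 0;0 -0.2 0 0 0.68 0;0 -0.25 0 0 0.85 0;0 -0.3 0 0 1.02 0;0 -0.3 0 0 1.02 0"

```text
time: 3.6
eef_pos: [0.4507, -0.0492, 0.4317]
tcp_rot: [0.023, 1.0, 0.002, -0.001]
contact_force: [0.1, 0.1, -0.9]
opening: -0.003
```

```bash
python3 -c "
from plant import get_state
s=get_state();print(s['qpos'].round(4).tolist(),s['eef_pos'].round(5).tolist(),s['tcp_rot'].round(5).tolist())"
```

```text
[-0.3347, -0.2974, 1.8022, 0.0028, 1.6405, -1.8587] [0.45071, -0.04921, 0.43174] [0.02331, 0.99973, 0.00189, -0.00136]
```

Request:
jog_arm --commands "0 0 0 0 -0.17 0;0 0 0 0 -0.34 0;0 0 0 0 -0.51 0;0 0 0 0 -0.68 0;0 0 0 0 -0.85 0;0 0 0 0 -0.85 0"

```text
time: 4.35
eef_pos: [0.4472, -0.0452, 0.4304]
tcp_rot: [0.019, 0.911, 0.01, 0.412]
contact_force: [0.0, 0.6, 0.3]
opening: -0.0
```

```bash
python3 -c "
from plant import get_state
s=get_state();print(s['qpos'].round(4).tolist(),s['eef_pos'].round(5).tolist(),s['tcp_rot'].round(5).tolist())"
```

```text
[-0.5662, -0.8279, 2.2665, 0.5012, 1.0002, -2.2127] [0.4472, -0.04523, 0.43035] [0.01947, 0.91096, 0.00984, 0.41192]
```

```bash
cat >> kin.py <<'E'
D+=[([-0.3347, -0.2974, 1.8022, 0.0028, 1.6405, -1.8587],[0.45071, -0.04921, 0.43174],[0.02331, 0.99973, 0.00189, -0.00136]),
([-0.5662, -0.8279, 2.2665, 0.5012, 1.0002, -2.2127],[0.4472, -0.04523, 0.43035],[0.01947, 0.91096, 0.00984, 0.41192])]
TOOL=E('z',np.pi/2)
lo=np.array([-2.77,-.9,.21,-1.53,.24,-2.84]);hi=np.array([2.77,2.22,2.48,4.67,2.81,2.84])
E
python3 - <<'E'
from kin import *
def f(x): 
    L=[x[0],x[1],0,x[2],0,x[3],x[4],0]
    return np.concatenate([fk(q,L)[0]-p for q,p,_ in D])
o=least_squares(f,[.1,.3,.4,.4,.2]);print(o.x.round(4),abs(o.fun).max())
def f(x): return np.concatenate([fk(q,x)[0]-p for q,p,_ in D])
o=least_squares(lambda x:np.r_[f(x),1e-3*np.array(x)[[2,4,7]]],[.1,.3,0,.4,0,.4,.2,0]);print(o.x.round(4),abs(f(o.x)).max())
E
```

```text
[0.1008 0.2257 0.4339 0.5695 0.2468] 0.0017783958890779106
[1.008e-01 2.409e-01 0.000e+00 4.435e-01 2.140e-02 5.726e-01 2.495e-01
 1.000e-04] 7.449273500248488e-05
```

```bash
cat >> kin.py <<'E'
L=np.array([.1008,.2409,0,.4435,.0214,.5726,.2495,.0001])
P=np.array([.601,.0925,-.042])
def wp(a,l,h):
    c,s=np.cos(P[2]),np.sin(P[2]); return np.array([P[0]+a*c-l*s,P[1]+a*s+l*c,.2+h])
def tool(yaw,pitch,roll): # z toward +x, yawed, pitched down; roll=0: jaws horizontal
    b=R.from_matrix(np.array([[0,0,1],[0,1,0],[-1,0,0]],float)) # x->-z,y->y,z->x
    return E('z',yaw)*E('y',pitch)*b*E('z',roll)
def ik(p,r,q0):
    def f(q):
        a,b=fk(q,L); return np.r_[a-p,.2*((b*TOOL).inv()*r).as_rotvec()]
    o=least_squares(f,np.clip(q0,lo+1e-3,hi-1e-3),bounds=(lo,hi)); return o.x,np.abs(o.fun).max()
E
python3 - <<'E'
from kin import *
rng=np.random.default_rng(0)
D_=np.pi/180
for yaw in(-.042,.15,.3,-.3):
  for pit in(0,15,25):
    for roll in(0,np.pi/2):
      best={}
      for ang in(55,-20,-95):
        for _ in range(25):
            q0=lo+(hi-lo)*rng.random(6)
            q,e=ik(wp(0,-.078*np.sin(ang*D_),.078*np.cos(ang*D_)),tool(yaw,pit*D_,roll),q0)
            if e<1e-4:
                m=min((q-lo).min(),(hi-q).min())
                if ang not in best or m>best[ang][0]: best[ang]=(m,q.round(2))
      print(yaw,pit,round(roll,1),{k:(round(v[0],2),v[1].tolist()) for k,v in best.items()})
E
```

```text
-0.042 0 0 {55: (np.float64(0.0), [-0.18, -0.07, 2.48, 2.96, 0.84, 1.69]), -20: (np.float64(0.06), [0.08, -0.09, 2.42, 3.32, 0.77, 1.44]), -95: (np.float64(0.12), [0.21, 0.18, 2.36, 3.45, 0.99, 1.4])}
-0.042 0 1.6 {}
-0.042 15 0 {55: (np.float64(0.04), [-0.18, -0.22, 2.44, 2.81, 0.41, 1.84]), -20: (np.float64(0.11), [0.08, -0.21, 2.37, 3.49, 0.35, 1.27]), -95: (np.float64(0.13), [0.21, 0.02, 2.35, 3.6, 0.58, 1.25])}
-0.042 15 1.6 {-95: (np.float64(0.02), [0.21, 0.02, 2.35, 3.6, 0.58, 2.82])}
-0.042 25 0 {-95: (np.float64(0.09), [0.2, -0.04, 2.31, 3.87, 0.33, 0.97])}
-0.042 25 1.6 {-95: (np.float64(0.09), [0.2, -0.04, 2.31, 3.87, 0.33, 2.55])}
0.15 0 0 {55: (np.float64(0.0), [-0.32, -0.07, 2.48, 2.55, 0.93, 1.96]), -20: (np.float64(0.04), [-0.05, -0.12, 2.44, 2.85, 0.78, 1.78]), -95: (np.float64(0.08), [0.09, 0.15, 2.4, 3.07, 0.98, 1.61])}
0.15 0 1.6 {55: (np.float64(0.0), [-0.32, -0.07, 2.48, 2.55, 0.93, -2.76])}
0.15 15 0 {55: (np.float64(0.04), [-0.3, -0.22, 2.44, 2.22, 0.56, 2.29]), -20: (np.float64(0.08), [-0.05, -0.24, 2.4, 2.58, 0.37, 2.05]), -95: (np.float64(0.09), [0.09, -0.0
[... 1915 characters left out ...]
 -0.12, 2.3, 4.22, 0.59, 0.72]), -95: (np.float64(0.22), [0.34, 0.11, 2.26, 4.14, 0.76, 0.91])}
-0.3 15 1.6 {55: (np.float64(0.09), [-0.0, -0.16, 2.39, 3.8, 0.48, 2.62]), -20: (np.float64(0.18), [0.23, -0.12, 2.3, 4.22, 0.59, 2.29]), -95: (np.float64(0.22), [0.34, 0.11, 2.26, 4.14, 0.76, 2.48])}
-0.3 25 0 {55: (np.float64(0.04), [-0.01, -0.21, 2.34, 4.31, 0.28, 0.54]), -20: (np.float64(0.0), [0.21, -0.16, 2.25, 4.67, 0.46, 0.28]), -95: (np.float64(0.23), [0.32, 0.04, 2.23, 4.44, 0.58, 0.62])}
-0.3 25 1.6 {55: (np.float64(0.04), [-0.01, -0.21, 2.34, 4.31, 0.28, 2.11]), -20: (np.float64(0.0), [0.21, -0.16, 2.25, 4.67, 0.46, 1.85]), -95: (np.float64(0.23), [0.32, 0.04, 2.23, 4.44, 0.58, 2.19])}
```

```bash
python3 - <<'E'
from kin import *
rng=np.random.default_rng(0)
D_=np.pi/180
for yaw in(-.15,-.3,-.45,-.6):
  for pit in(0,10,18):
      out=[]
      for a in(0,-.05,-.08):
       for ang in(15,-10,-45,-95):
        b=(-1,0)
        for _ in range(14):
            q0=np.array([.2,0,2.3,3.8,.7,1.2])+rng.normal(0,.3,6)
            q,e=ik(wp(a,-.076*np.sin(ang*D_),.076*np.cos(ang*D_)),tool(yaw,pit*D_,0),q0)
            if e<1e-4:
                m=min((q-lo).min(),(hi-q).min())
                if m>b[0]: b=(m,q)
        out.append(round(b[0],2))
      print(yaw,pit,out, b[1] if b[0]<0 else b[1].round(2))
E
```

```text
-0.15 0 [np.float64(0.05), np.float64(0.08), np.float64(0.12), np.float64(0.15), -1, -1, np.float64(0.02), np.float64(0.06), -1, -1, -1, np.float64(0.0)] [0.35 0.08 2.48 3.72 1.07 1.26]
-0.15 10 [np.float64(0.07), np.float64(0.1), np.float64(0.13), np.float64(0.15), -1, -1, np.float64(0.04), np.float64(0.06), -1, -1, -1, -1] 0
-0.15 18 [np.float64(0.05), np.float64(0.1), np.float64(0.16), np.float64(0.17), np.float64(0.0), np.float64(0.03), np.float64(0.07), np.float64(0.07), -1, -1, np.float64(0.01), np.float64(0.02)] [ 0.33 -0.13  2.46  4.03  0.6   0.94]
-0.3 0 [np.float64(0.1), np.float64(0.13), np.float64(0.18), np.float64(0.21), -1, np.float64(0.03), np.float64(0.08), np.float64(0.12), -1, -1, np.float64(0.03), np.float64(0.07)] [0.44 0.14 2.41 3.97 1.14 1.15]
-0.3 10 [np.float64(0.12), np.float64(0.15), np.float64(0.19), np.float64(0.21), np.float64(0.01), np.float64(0.05), np.float64(0.1), np.float64(0.12), -1, -1, np.float64(0.04), np.float64(0.07)] [0.43 0.02 2.41 4.12 0.91 0.99]
-0.3 18 [np.float64(0.15), np.float64(0.18), np.float64(0.22), np.float64(0.23), np.float64(0.05
[... 933 characters left out ...]
np.float64(0.27), np.float64(0.33), np.float64(0.37), np.float64(0.13), np.float64(0.18), np.float64(0.24), np.float64(0.28), np.float64(0.08), np.float64(0.13), np.float64(0.19), np.float64(0.23)] [0.55 0.26 2.25 4.36 1.33 0.99]
-0.6 10 [np.float64(0.25), np.float64(0.23), np.float64(0.19), np.float64(0.23), np.float64(0.15), np.float64(0.2), np.float64(0.16), np.float64(0.19), np.float64(0.09), np.float64(0.14), np.float64(0.14), np.float64(0.17)] [0.54 0.16 2.25 4.5  1.16 0.85]
-0.6 18 [np.float64(0.08), np.float64(0.04), np.float64(0.02), np.float64(0.08), np.float64(0.05), np.float64(0.01), -1, np.float64(0.05), np.float64(0.02), -1, -1, np.float64(0.03)] [0.52 0.09 2.25 4.64 1.03 0.71]
```

```bash
cat > plan.py <<'E'
from kin import *
def rows(p0,r0,poses):
    return "; ".join(" ".join(f"{x:.3f}" for x in np.r_[p-p0,(r*r0.inv()).as_rotvec()]) for p,r in poses)
def fkt(q): p,r=fk(q,L); return p,r*TOOL
E
python3 - <<'E'
from plan import *
TR=tool(-.38,.17,0)
def best(a,l,h,q0):
    return ik(wp(a,l,h),TR,q0)
q0=[.3,-.05,2.35,4.0,.7,1.1]
for a,l,h in((.005,0,.075),(-.025,.01,.08),(-.055,.02,.085),(-.06,.02,.12),(-.06,.06,.10),(-.03,.09,.02),(.005,.074,.01)):
    q,e=best(a,l,h,q0); print(a,l,h,wp(a,l,h).round(3),q.round(3),e.round(6)); 
qs,_=best(-.06,.02,.12,q0)
qn=np.array([-0.5662,-0.8279,2.2665,.5012,1.0002,-2.2127])
for k in np.linspace(0,1,21):
    p,r=fkt(qn+k*(qs-qn)); z=r.apply([0,0,1]); print(round(k,2),p.round(3),z.round(2))
E
```

```text
0.005 0 0.075 [0.606 0.092 0.275] [ 0.21  -0.075  2.301  4.125  0.719  0.837] 0.0
-0.025 0.01 0.08 [0.576 0.104 0.28 ] [ 0.255 -0.139  2.347  4.19   0.74   0.786] 0.0
-0.055 0.02 0.085 [0.547 0.115 0.285] [ 0.305 -0.203  2.389  4.261  0.766  0.73 ] 0.0
-0.06 0.02 0.12 [0.542 0.115 0.32 ] [ 0.31  -0.283  2.377  4.356  0.733  0.603] 0.0
-0.06 0.06 0.1 [0.544 0.155 0.3  ] [ 0.408 -0.176  2.334  4.376  0.834  0.649] 0.0
-0.03 0.09 0.02 [0.575 0.184 0.22 ] [0.441 0.093 2.264 4.254 0.934 0.873] 0.0
0.005 0.074 0.01 [0.609 0.166 0.21 ] [0.374 0.151 2.224 4.177 0.901 0.921] 0.0
0.0 [ 0.447 -0.045  0.43 ] [ 0.75  0.   -0.66]
0.05 [0.469 0.    0.44 ] [ 0.8   0.16 -0.58]
0.1 [0.485 0.042 0.454] [ 0.82  0.29 -0.48]
0.15 [0.498 0.079 0.473] [ 0.84  0.41 -0.37]
0.2 [0.506 0.11  0.494] [ 0.84  0.49 -0.24]
0.25 [0.513 0.134 0.517] [ 0.83  0.55 -0.1 ]
0.3 [0.517 0.151 0.539] [0.82 0.57 0.03]
0.35 [0.521 0.161 0.56 ] [0.81 0.57 0.16]
0.4 [0.525 0.165 0.577] [0.8  0.53 0.27]
0.45 [0.529 0.164 0.589] [0.8  0.48 0.37]
0.5 [0.535 0.158 0.595] [0.8  0.4  0.44]
0.55 [0.541 0.149 0.595] [0.82 0.31 0.49]
0.6 [0.547 0.139 0.589] [0.84 0.21 0.51]
0.65 [0.554 0.127 0.575] [0.86 0.1  0.5 ]
0.7 [0.56  0.117 0.554] [ 0.88 -0.    0.47]
0.75 [0.564 0.108 0.526] [ 0.91 -0.1   0.41]
0.8 [0.567 0.102 0.492] [ 0.93 -0.18  0.32]
0.85 [0.566 0.099 0.454] [ 0.94 -0.25  0.22]
0.9 [0.563 0.101 0.412] [ 0.95 -0.31  0.1 ]
0.95 [0.555 0.106 0.366] [ 0.94 -0.34 -0.03]
1.0 [0.542 0.115 0.32 ] [ 0.92 -0.37 -0.17]
```

```bash
python3 - <<'E'
from plan import *
from plant import get_state
TR=tool(-.38,.17,0)
s=get_state(); qn=s["qpos"]; p0,r0=fkt(qn); print(p0-s["eef_pos"])
qs,e=ik(wp(-.08,.03,.17),TR,[.3,-.3,2.35,4.3,.7,.8]); print(qs.round(3),e)
ps=[fkt(qn+k*(qs-qn)) for k in np.linspace(0,1,21)[1:]]
for p,r in ps[10:]: print(p.round(3))
print(rows(s["eef_pos"],R.from_quat(s["tcp_rot"]),ps))
E
```

```text
[-9.28221413e-05  6.70806184e-05 -3.17580721e-05]
[ 0.357 -0.393  2.355  4.53   0.739  0.397] 1.3747945837305767e-10
[0.514 0.149 0.644]
[0.519 0.136 0.639]
[0.525 0.123 0.626]
[0.531 0.111 0.606]
[0.536 0.102 0.578]
[0.54  0.097 0.544]
[0.541 0.097 0.505]
[0.539 0.101 0.462]
[0.533 0.111 0.417]
[0.522 0.126 0.37 ]
0.021 0.048 0.013 0.281 -0.080 -0.019; 0.037 0.093 0.033 0.573 -0.129 -0.037; 0.047 0.132 0.056 0.873 -0.148 -0.055; 0.053 0.164 0.083 1.176 -0.137 -0.073; 0.057 0.189 0.111 1.481 -0.096 -0.092; 0.058 0.205 0.139 1.785 -0.026 -0.112; 0.058 0.215 0.164 2.086 0.073 -0.134; 0.059 0.217 0.185 2.380 0.203 -0.156; 0.060 0.214 0.201 2.666 0.362 -0.179; 0.063 0.205 0.211 2.940 0.553 -0.200; 0.067 0.194 0.214 -2.894 -0.702 0.197; 0.072 0.181 0.209 -2.565 -0.772 0.170; 0.078 0.168 0.196 -2.239 -0.817 0.137; 0.084 0.156 0.175 -1.916 -0.838 0.097; 0.089 0.147 0.148 -1.598 -0.836 0.049; 0.093 0.142 0.114 -1.287 -0.813 -0.009; 0.094 0.142 0.075 -0.984 -0.770 -0.077; 0.092 0.146 0.032 -0.692 -0.708 -0.156; 0.086 0.156 -0.014 -0.412 -0.630 -0.248; 0.075 0.171 -0.060 -0.145 -0.537 -0.353
```

```bash
python3 - <<'E'
from plan import *
from plant import get_state
s=get_state(); qn=s["qpos"]
for ro in(-np.pi/2,np.pi/2):
    TR=tool(-.38,.17,ro)
    qs,e=ik(wp(-.08,.03,.17),TR,[.3,-.3,2.35,4.3,.7,.8+ro]); print(qs.round(3),e)
    if e<1e-4 and abs(qs[5]+1.17)<.1:
        ps=[fkt(qn+k*(qs-qn)) for k in np.linspace(0,1,29)]
        print(max((b[1]*a[1].inv()).magnitude() for a,b in zip(ps,ps[1:])))
        print(rows(s["eef_pos"],R.from_quat(s["tcp_rot"]),ps[1:15]))
        np.save("qs.npy",qs)
E
```

```text
[ 0.357 -0.393  2.355  4.53   0.739 -1.173] 2.5331903463765574e-09
0.17637464918796508
0.016 0.035 0.009 0.157 -0.063 0.022; 0.029 0.068 0.021 0.317 -0.118 0.042; 0.039 0.099 0.036 0.481 -0.164 0.059; 0.046 0.126 0.053 0.649 -0.201 0.074; 0.051 0.151 0.072 0.818 -0.230 0.086; 0.055 0.172 0.091 0.990 -0.251 0.095; 0.057 0.189 0.111 1.164 -0.263 0.100; 0.058 0.201 0.131 1.338 -0.268 0.102; 0.058 0.210 0.150 1.514 -0.266 0.100; 0.058 0.216 0.167 1.690 -0.256 0.094; 0.059 0.217 0.182 1.866 -0.239 0.084; 0.060 0.216 0.195 2.042 -0.215 0.068; 0.061 0.212 0.205 2.217 -0.185 0.048; 0.063 0.205 0.211 2.391 -0.150 0.022
[ 0.357 -0.393  2.355  4.53   0.739  1.968] 1.5413313958489995e-10
```

Request:
jog_arm --commands "0.016 0.035 0.009 0.157 -0.063 0.022; 0.029 0.068 0.021 0.317 -0.118 0.042; 0.039 0.099 0.036 0.481 -0.164 0.059; 0.046 0.126 0.053 0.649 -0.201 0.074; 0.051 0.151 0.072 0.818 -0.230 0.086; 0.055 0.172 0.091 0.990 -0.251 0.095; 0.057 0.189 0.111 1.164 -0.263 0.100; 0.058 0.201 0.131 1.338 -0.268 0.102; 0.058 0.210 0.150 1.514 -0.266 0.100; 0.058 0.216 0.167 1.690 -0.256 0.094; 0.059 0.217 0.182 1.866 -0.239 0.084; 0.060 0.216 0.195 2.042 -0.215 0.068; 0.061 0.212 0.205 2.217 -0.185 0.048; 0.063 0.205 0.211 2.391 -0.150 0.022"

```text
time: 6.1
eef_pos: [0.5117, 0.16, 0.6459]
tcp_rot: [0.38, 0.298, 0.856, 0.182]
contact_force: [-0.9, 0.2, -0.7]
opening: 0.004
```

```bash
python3 - <<'E'
from plan import *
from plant import get_state
s=get_state(); qn=s["qpos"]; qs=np.load("qs.npy"); print(s["time"],qn.round(3),s["eef_pos"])
ps=[fkt(qn+k*(qs-qn)) for k in np.linspace(0,1,16)]
print(max((b[1]*a[1].inv()).magnitude() for a,b in zip(ps,ps[1:])),[p[0].round(2).tolist() for p in ps[::3]])
print(rows(s["eef_pos"],R.from_quat(s["tcp_rot"]),ps[1:]))
E
```

```text
6.1 [-0.106 -0.605  2.301  2.512  0.871 -1.682] [0.51168119 0.15998607 0.64586779]
0.16438327300973865 [[0.51, 0.16, 0.65], [0.52, 0.14, 0.64], [0.53, 0.11, 0.61], [0.54, 0.1, 0.55], [0.54, 0.1, 0.46], [0.52, 0.13, 0.37]]
0.002 -0.007 0.003 0.160 0.025 0.027; 0.005 -0.016 0.002 0.320 0.052 0.053; 0.009 -0.024 -0.003 0.479 0.080 0.079; 0.012 -0.033 -0.011 0.638 0.111 0.103; 0.016 -0.041 -0.022 0.797 0.142 0.124; 0.020 -0.049 -0.037 0.955 0.175 0.143; 0.024 -0.055 -0.055 1.113 0.207 0.159; 0.027 -0.060 -0.076 1.270 0.239 0.171; 0.029 -0.063 -0.099 1.427 0.271 0.178; 0.030 -0.064 -0.125 1.584 0.301 0.181; 0.030 -0.062 -0.153 1.740 0.328 0.178; 0.028 -0.059 -0.183 1.896 0.354 0.169; 0.024 -0.053 -0.213 2.050 0.375 0.153; 0.019 -0.045 -0.244 2.204 0.392 0.130; 0.011 -0.034 -0.276 2.357 0.404 0.098
```

Request:
jog_arm --commands "0.002 -0.007 0.003 0.160 0.025 0.027; 0.005 -0.016 0.002 0.320 0.052 0.053; 0.009 -0.024 -0.003 0.479 0.080 0.079; 0.012 -0.033 -0.011 0.638 0.111 0.103; 0.016 -0.041 -0.022 0.797 0.142 0.124; 0.020 -0.049 -0.037 0.955 0.175 0.143; 0.024 -0.055 -0.055 1.113 0.207 0.159; 0.027 -0.060 -0.076 1.270 0.239 0.171; 0.029 -0.063 -0.099 1.427 0.271 0.178; 0.030 -0.064 -0.125 1.584 0.301 0.181; 0.030 -0.062 -0.153 1.740 0.328 0.178; 0.028 -0.059 -0.183 1.896 0.354 0.169; 0.024 -0.053 -0.213 2.050 0.375 0.153; 0.019 -0.045 -0.244 2.204 0.392 0.130; 0.011 -0.034 -0.276 2.357 0.404 0.098; 0.011 -0.034 -0.276 2.357 0.404 0.098"

```text
time: 8.1
eef_pos: [0.5233, 0.1266, 0.3675]
tcp_rot: [-0.433, 0.629, -0.534, 0.363]
contact_force: [-0.1, -0.9, 0.6]
opening: 0.002
```

```bash
python3 - <<'E'
from plan import *
from plant import get_state,vision
import cv2
s=get_state(); print(s["time"],s["qpos"].round(3),s["eef_pos"],s["contact_force"])
p=s["eef_pos"];r=R.from_quat(s["tcp_rot"]); print(r.apply([0,0,1]),r.apply([0,1,0]))
a=vision.read_camera("scene")["frame"];b=vision.read_camera("top")["frame"]
o=np.hstack([cv2.resize(a[100:300,280:480],(400,400)),cv2.resize(b[60:260,190:390],(400,400))])
cv2.imwrite("pics/st1.png",cv2.convertScaleAbs(o[:,:,::-1],alpha=1.6))
for n,(A,l,h) in dict(s=(-.075,.02,.082),ins=(.004,-.005,.074)).items():
    t=wp(A,l,h); print(n,t.round(3),(t-p).round(3))
rt=tool(-.38,.17,-np.pi/2); print((rt*r.inv()).as_rotvec())
E
```

```text
8.1 [ 0.353 -0.391  2.36   4.51   0.73  -1.163] [0.52334477 0.12658625 0.36751413] [-0.14813634 -0.85094068  0.62463484]
[ 0.91889477 -0.35804783 -0.16563261] [-0.15626273  0.05516998 -0.98617353]
s [0.527 0.116 0.282] [ 0.004 -0.011 -0.086]
ins [0.605 0.087 0.274] [ 0.081 -0.039 -0.094]
[ 0.00620745  0.00142165 -0.00933918]
```

View pics/st1.png

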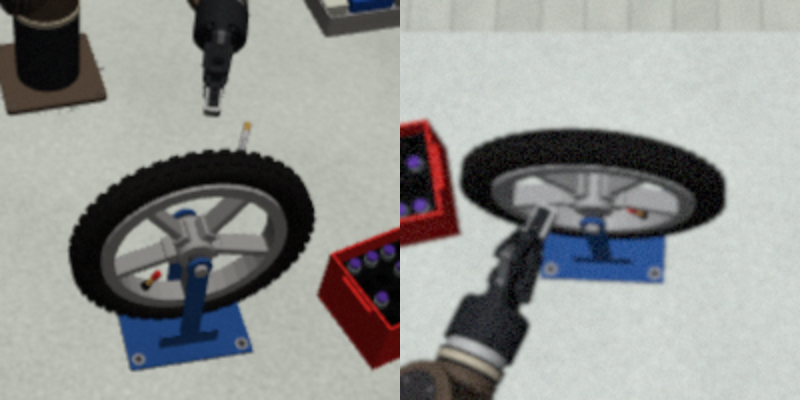

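Request:
jog_arm --commands "0.002 -0.005 -0.03 0 0 0;0.003 -0.01 -0.06 0 0 0;0.004 -0.013 -0.086 0 0 0;0.015 -0.017 -0.087 0 0 0;0.03 -0.022 -0.089 0 0 0;0.03 -0.022 -0.089 0 0 0"

```text
time: 8.95
eef_pos: [0.5544, 0.1021, 0.2799]
tcp_rot: [-0.431, 0.63, -0.535, 0.363]
contact_force: [-0.1, 0.2, 0.2]
opening: 0.001
```

```bash
python3 - <<'E'
from plan import *
from plant import get_state,vision
import cv2
s=get_state(); print(s["time"],s["qpos"].round(3),s["eef_pos"],s["contact_force"])
p=s["eef_pos"]
a=vision.read_camera("scene")["frame"];b=vision.read_camera("top")["frame"]
o=np.hstack([cv2.resize(a[150:290,300:440],(400,400)),cv2.resize(b[90:230,210:350],(400,400))])
cv2.imwrite("pics/st2.png",cv2.convertScaleAbs(o[:,:,::-1],alpha=1.6))
t=wp(.004,0.0,.074); print((t-p).round(3))
E
```

```text
8.95 [ 0.263 -0.195  2.397  4.195  0.743 -0.796] [0.55436318 0.10206141 0.27988215] [-0.08027801  0.19338401  0.24345176]
[ 0.051 -0.01  -0.006]
```

View pics/st2.png

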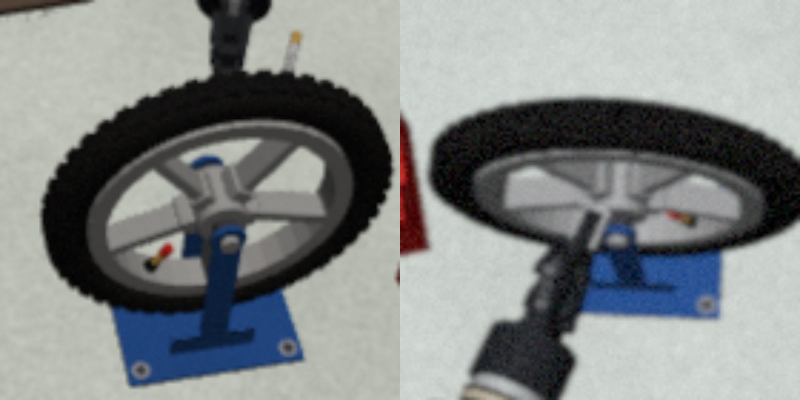

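Request:
jog_arm --commands "0.012 -0.003 -0.002 0 0 0;0.025 -0.006 -0.003 0 0 0;0.038 -0.009 -0.005 0 0 0;0.051 -0.013 -0.006 0 0 0;0.051 -0.013 -0.006 0 0 0"

```text
time: 9.68
eef_pos: [0.6043, 0.089, 0.2712]
tcp_rot: [-0.432, 0.63, -0.534, 0.362]
contact_force: [-0.2, -0.0, -0.5]
opening: -0.001
```

```bash
python3 - <<'E'
from plan import *
from plant import get_state,vision
import cv2
s=get_state(); print(s["time"],s["qpos"].round(3),s["eef_pos"],s["contact_force"])
p=s["eef_pos"]
a=vision.read_camera("scene")["frame"];b=vision.read_camera("top")["frame"]
o=np.hstack([cv2.resize(a[150:290,300:440],(400,400)),cv2.resize(b[90:230,210:350],(400,400))])
cv2.imwrite("pics/st3.png",cv2.convertScaleAbs(o[:,:,::-1],alpha=1.6))
for b in range(5,86,5):
    t=wp(.004,.074*np.sin(np.radians(b)),.074*np.cos(np.radians(b)))-p; print(b," ".join(f"{x:.3f}" for x in t),"0 0 0;")
E
```

```text
9.675 [ 0.2   -0.078  2.313  4.098  0.715 -0.717] [0.60429519 0.0889861  0.2712286 ] [-0.16021774 -0.01732032 -0.47090027]
5 0.001 0.010 0.002 0 0 0;
10 0.001 0.016 0.002 0 0 0;
15 0.002 0.022 0.000 0 0 0;
20 0.002 0.029 -0.002 0 0 0;
25 0.002 0.035 -0.004 0 0 0;
30 0.002 0.040 -0.007 0 0 0;
35 0.002 0.046 -0.011 0 0 0;
40 0.003 0.051 -0.015 0 0 0;
45 0.003 0.056 -0.019 0 0 0;
50 0.003 0.060 -0.024 0 0 0;
55 0.003 0.064 -0.029 0 0 0;
60 0.003 0.067 -0.034 0 0 0;
65 0.004 0.070 -0.040 0 0 0;
70 0.004 0.073 -0.046 0 0 0;
75 0.004 0.075 -0.052 0 0 0;
80 0.004 0.076 -0.058 0 0 0;
85 0.004 0.077 -0.065 0 0 0;
```

View pics/st3.png

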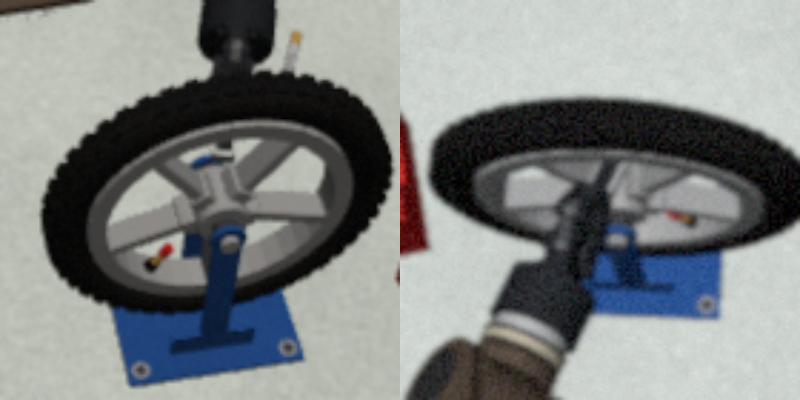

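The finger tip shows through the top window, at about (225, 150) in the left crop, and it isn't touching anything. I'll push along the arc.

Request:
jog_arm --commands "0.001 0.01 0.002 0 0 0; 0.001 0.016 0.002 0 0 0; 0.002 0.022 0 0 0 0; 0.002 0.029 -0.002 0 0 0; 0.002 0.035 -0.004 0 0 0; 0.002 0.04 -0.007 0 0 0; 0.002 0.046 -0.011 0 0 0; 0.003 0.051 -0.015 0 0 0; 0.003 0.051 -0.015 0 0 0"

```text
time: 10.9
eef_pos: [0.6064, 0.142, 0.2553]
tcp_rot: [-0.434, 0.63, -0.533, 0.362]
contact_force: [-0.6, 0.9, 0.1]
opening: -0.0
```

```bash
python3 - <<'E'
from plan import *
from plant import get_state,vision
import cv2
s=get_state(); print(s["time"],s["qpos"].round(3),s["eef_pos"],s["contact_force"])
a=vision.read_camera("scene")["frame"];b=vision.read_camera("top")["frame"]
o=np.hstack([cv2.resize(a[150:290,300:440],(400,400)),cv2.resize(b[90:230,210:350],(400,400))])
cv2.imwrite("pics/st4.png",cv2.convertScaleAbs(o[:,:,::-1],alpha=1.6))
E
```

```text
10.9 [ 0.319  0.016  2.257  4.189  0.809 -0.741] [0.60637048 0.14195836 0.25528297] [-0.58333185  0.875349    0.11883647]
```

View pics/st4.png

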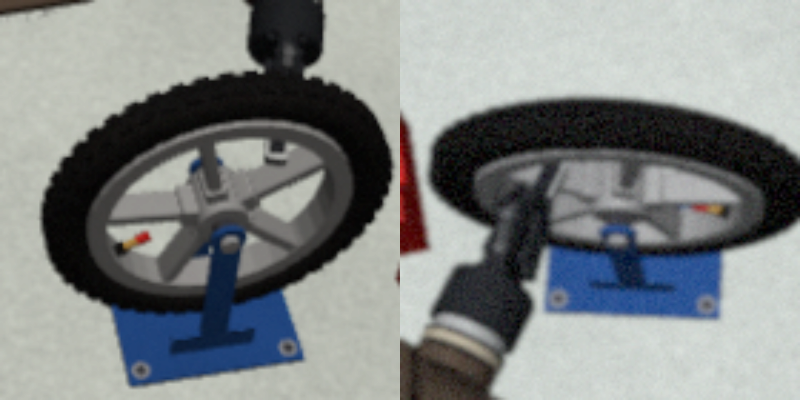

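Request:
jog_arm --commands "0 0.005 -0.004 0 0 0; 0 0.009 -0.009 0 0 0; 0 0.013 -0.014 0 0 0; 0 0.016 -0.019 0 0 0; 0.001 0.019 -0.025 0 0 0; 0.001 0.022 -0.031 0 0 0; 0.001 0.024 -0.037 0 0 0; 0.001 0.025 -0.043 0 0 0; 0.001 0.026 -0.05 0 0 0; 0.001 0.026 -0.05 0 0 0"

```text
time: 12.25
eef_pos: [0.6068, 0.1672, 0.204]
tcp_rot: [-0.434, 0.631, -0.532, 0.361]
contact_force: [-0.5, 0.0, -0.4]
opening: 0.004
```

```bash
python3 - <<'E'
from plan import *
from plant import get_state,vision
import cv2
s=get_state(); print(s["time"],s["qpos"].round(3),s["eef_pos"],s["contact_force"])
d=vision.read_camera("scene");a=d["frame"];np.savez("s5.npz",**d);b=vision.read_camera("top")["frame"]
o=np.hstack([cv2.resize(a[150:290,300:440],(400,400)),cv2.resize(b[90:230,210:350],(400,400))])
cv2.imwrite("pics/st5.png",cv2.convertScaleAbs(o[:,:,::-1],alpha=1.6))
E
```

```text
12.25 [ 0.373  0.155  2.232  4.162  0.9   -0.641] [0.60681352 0.1671638  0.20404379] [-0.53856177  0.00425046 -0.41629284]
```

View pics/st5.png

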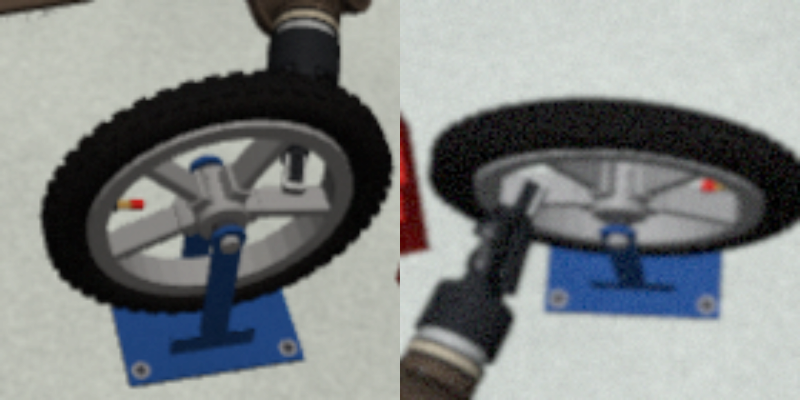

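```bash
cat >> fit.py <<'E'
def valve(d,p=(.601,.0925,-.042)):
    f=d["frame"].astype(int); q=proj(d,np.array([[p[0],p[1],.2]]))[0].astype(int)
    m=np.zeros((400,640),bool); m[q[1]-50:q[1]+40,q[0]-45:q[0]+45]=1
    m&=(f[:,:,0]>f[:,:,1]*1.8)&(f[:,:,0]>45)&(f[:,:,0]>f[:,:,2]*1.8); v,u=np.nonzero(m)
    if not len(u): return None
    w=(f[:,:,0]-f[:,:,1])[v,u]; u=(u*w).sum()/w.sum(); v=(v*w).sum()/w.sum()
    r=d["R"].T@np.array([(u-d["cx"])/d["fx"],(v-d["cy"])/d["fy"],1]); c=-d["R"].T@d["t"]
    n=np.array([np.cos(p[2]),np.sin(p[2]),0]); X=c+r*((np.array([p[0],p[1],.2])-c)@n)/(r@n)
    l=(X-[p[0],p[1],.2])@[-n[1],n[0],0]; h=X[2]-.2
    return m.sum(),round(u,1),round(v,1),round(np.hypot(l,h),4),round(np.degrees(np.arctan2(-l,h)),1)
E
cat > look.py <<'E'
import sys
from fit import *
from plant import get_state,vision
s=get_state(); print(round(s["time"],2),s["qpos"].round(3),s["eef_pos"].round(4),s["contact_force"].round(1))
S=vision.read_camera("scene");T=vision.read_camera("top"); print(valve(S),valve(T)); n=sys.argv[1]
np.savez(f"S{n}.npz",**S);np.savez(f"T{n}.npz",**T)
o=np.hstack([cv2.resize(S["frame"][150:290,300:440],(400,400)),cv2.resize(T["frame"][90:230,210:350],(400,400))])
cv2.imwrite(f"pics/st{n}.png",cv2.convertScaleAbs(o[:,:,::-1],alpha=1.6))
E
python3 look.py 6
python3 - <<'E'
from plan import *
from plant import get_state
p=get_state()["eef_pos"]
for A,l,h in((.004,.072,.02),(-.036,.085,.025),(-.06,.07,.05),(-.05,.03,.078),(-.046,.017,.08),(.004,-.001,.074)):
    print((wp(A,l,h)-p).round(3), ik(wp(A,l,h),tool(-.38,.17,-1.571),[.35,0,2.3,4.2,.8,-.7]))
E
```

```text
12.35 [ 0.373  0.154  2.232  4.162  0.901 -0.641] [0.6068 0.1671 0.2045] [ 0.   0.1 -0.7]
(np.int64(12), np.float64(347.6), np.float64(220.9), np.float64(0.0828), np.float64(79.0)) (np.int64(15), np.float64(317.6), np.float64(154.5), np.float64(0.0821), np.float64(79.3))
[ 0.001 -0.003  0.015] (array([ 0.37034657,  0.12512381,  2.22793932,  4.18863286,  0.88846016,
       -0.67305063]), np.float64(6.872280522429719e-14))
[-0.038  0.012  0.02 ] (array([ 0.43704042,  0.06527988,  2.28146383,  4.25727753,  0.9273758 ,
       -0.7084235 ]), np.float64(2.0183854587685346e-13))
[-0.063 -0.002  0.045] (array([ 0.43134092, -0.05516722,  2.34100927,  4.29473361,  0.89782572,
       -0.77595721]), np.float64(1.3991030556326223e-13))
[-0.055 -0.042  0.073] (array([ 0.32583293, -0.16067729,  2.37018539,  4.25919128,  0.7910641 ,
       -0.82200548]), np.float64(8.582481902941198e-09))
[-0.051 -0.055  0.075] (array([ 0.2894931 , -0.17642467,  2.37885849,  4.2306361 ,  0.76176288,
       -0.8122054 ]), np.float64(3.1463720517876934e-14))
[-0.002 -0.076  0.069] (array([ 0.20825541, -0.07639292,  2.30489754,  4.12094857,  0.71924846,
       -0.7298103 ]), np.float64(7.792131273554051e-10))
```

Request:
jog_arm --commands "0.001 -0.003 0.01 0 0 0;-0.012 0.003 0.013 0 0 0;-0.025 0.008 0.016 0 0 0;-0.038 0.012 0.02 0 0 0;-0.058 0.008 0.03 0 0 0;-0.063 -0.002 0.045 0 0 0;-0.06 -0.022 0.06 0 0 0;-0.055 -0.042 0.073 0 0 0;-0.052 -0.058 0.075 0 0 0;-0.052 -0.063 0.075 0 0 0;-0.052 -0.063 0.075 0 0 0"

```text
time: 13.82
eef_pos: [0.5548, 0.1037, 0.2809]
tcp_rot: [-0.432, 0.63, -0.534, 0.362]
contact_force: [0.2, 0.2, 0.6]
opening: -0.004
```

```bash
python3 look.py 7
python3 - <<'E'
from plan import *
from plant import get_state
p=get_state()["eef_pos"]
print((wp(.004,-.006,.074)-p).round(3))
E
```

```text
13.82 [ 0.266 -0.197  2.393  4.205  0.739 -0.807] [0.5548 0.1037 0.2809] [0.2 0.2 0.6]
(np.int64(12), np.float64(347.6), np.float64(220.9), np.float64(0.0828), np.float64(79.0)) (np.int64(15), np.float64(317.6), np.float64(154.5), np.float64(0.0821), np.float64(79.3))
[ 0.05  -0.018 -0.007]
```

View pics/st7.png

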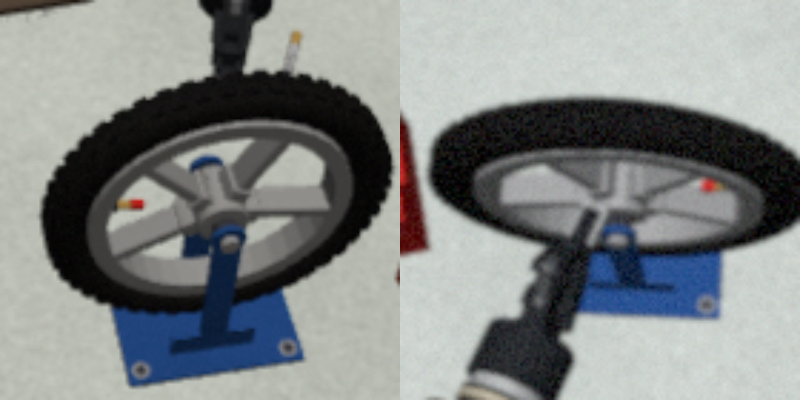

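The wheel held at 79° while the arm withdrew, and the fork hasn't moved. I'll insert again and push up to β≈70.

Request:
jog_arm --commands "0.012 -0.005 -0.002 0 0 0;0.025 -0.01 -0.003 0 0 0;0.038 -0.014 -0.005 0 0 0;0.05 -0.018 -0.006 0 0 0;0.05 -0.012 -0.006 0 0 0;0.05 -0.005 -0.006 0 0 0; 0.051 0.001 -0.007 0 0 0; 0.051 0.007 -0.009 0 0 0;0.051 0.014 -0.011 0 0 0;0.051 0.02 -0.013 0 0 0;0.051 0.025 -0.016 0 0 0; 0.051 0.031 -0.02 0 0 0;0.052 0.036 -0.024 0 0 0;0.052 0.041 -0.028 0 0 0;0.052 0.045 -0.033 0 0 0;0.052 0.049 -0.038 0 0 0;0.052 0.052 -0.043 0 0 0;0.053 0.055 -0.049 0 0 0;0.053 0.058 -0.055 0 0 0;0.053 0.058 -0.055 0 0 0"

```text
time: 16.42
eef_pos: [0.608, 0.1625, 0.2244]
tcp_rot: [-0.434, 0.63, -0.533, 0.362]
contact_force: [-0.0, -0.6, 0.2]
opening: 0.001
```

```bash
python3 look.py 8
python3 - <<'E'
from plan import *
from plant import get_state
p=get_state()["eef_pos"]
for b in (70,75,80,85,90,95):
    t=wp(.004,.074*np.sin(np.radians(b)),.074*np.cos(np.radians(b)))-p; print(b,t.round(4))
E
```

```text
16.43 [ 0.362  0.107  2.235  4.181  0.871 -0.685] [0.608  0.1625 0.2244] [-0.  -0.6  0.2]
(np.int64(11), np.float64(367.1), np.float64(204.6), np.float64(0.0808), np.float64(22.4)) None
70 [-0.0001 -0.0004  0.0003]
75 [ 0.      0.0015 -0.0058]
80 [ 0.0001  0.0029 -0.0121]
85 [ 0.0001  0.0038 -0.0185]
90 [ 0.0001  0.004  -0.025 ]
95 [ 0.0001  0.0038 -0.0314]
```

View pics/st8.png

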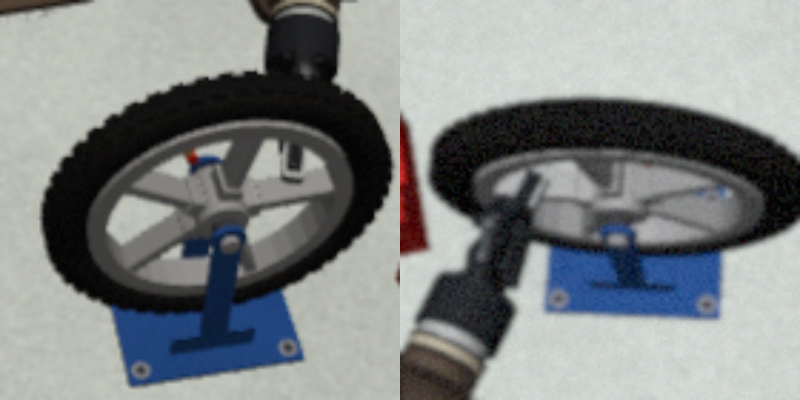

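Request:
jog_arm --commands "0 0.001 -0.006 0 0 0;0 0.003 -0.012 0 0 0;0 0.0035 -0.017 0 0 0;0 0.004 -0.021 0 0 0;0 0.004 -0.0235 0 0 0;0 0.004 -0.0235 0 0 0"

```text
time: 17.27
eef_pos: [0.6083, 0.1659, 0.2022]
tcp_rot: [-0.433, 0.63, -0.534, 0.362]
contact_force: [0.6, -0.0, 1.2]
opening: 0.002
```

```bash
python3 look.py 9; python3 - <<'E'
from fit import *
S=dict(np.load("S9.npz"));T=dict(np.load("T9.npz"));p=[.601,.0925,-.042]
for ph in(0,): overlay2(S,p,np.radians(ph),"pics/o9.png",(160,265,310,445),5.5); overlay2(T,p,np.radians(ph),"pics/o9t.png",(115,200,215,360),5.4)
E
```

```text
17.27 [ 0.37   0.162  2.231  4.154  0.905 -0.631] [0.6083 0.1659 0.2022] [ 0.6 -0.   1.2]
(np.int64(11), np.float64(375.2), np.float64(202.4), np.float64(0.0798), np.float64(6.4)) None
```

View pics/o9.png

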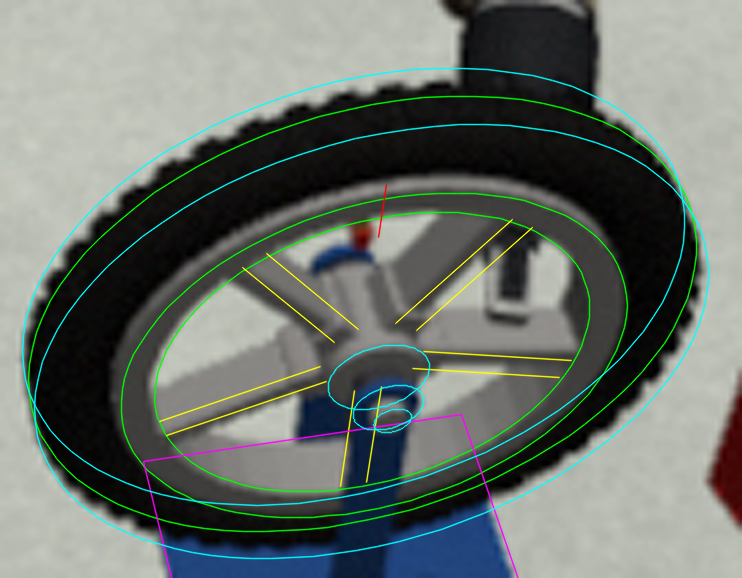

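View pics/o9t.png

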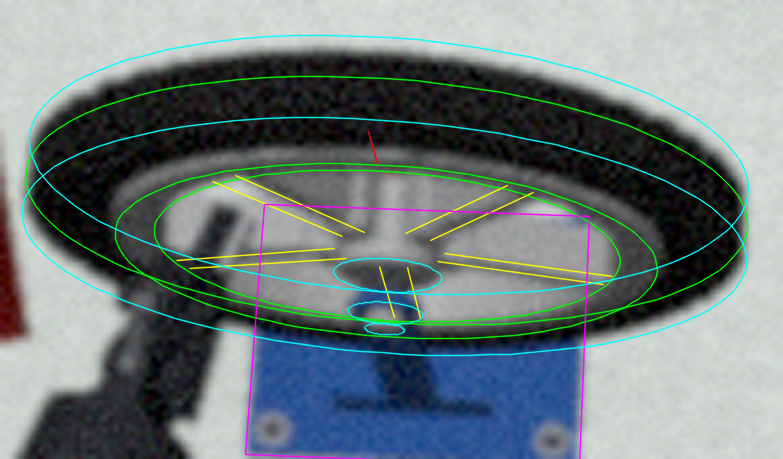

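```bash
cat > sp.py <<'E'
from fit import *
import sys
def spk(n,p=(.601,.0925,-.042),cams="ST",guess=None):
    for cam in cams:
        d=dict(np.load(f"{cam}{n}.npz")); m=np.zeros((400,640),bool); m[100:300,200:480]=1
        P=cloud(d,m); c,s=np.cos(p[2]),np.sin(p[2]); q=P-[p[0],p[1],.2]
        a=q[:,0]*c+q[:,1]*s; l=-q[:,0]*s+q[:,1]*c; h=q[:,2]; r=np.hypot(l,h)
        k=(r>.04)&(r<.1)&(abs(a)<.02)
        if guess is not None: # drop finger neighbourhood
            k&=~((l>.03)&(h>-.005)&(h<.06)) if guess=="finger" else True
        a,l,h=a[k],l[k],h[k]
        best=[]
        for ph in np.arange(-36,36,.25):
            g=np.radians(ph+36+72*np.arange(5)); x=-(l[:,None]); 
            tan=x*np.cos(g)-h[:,None]*np.sin(g); rad=x*np.sin(g)+h[:,None]*np.cos(g)
            tan=np.where(rad>0,abs(tan),9).min(1)
            da=abs(a)-.015; dt=tan-.007
            sd=np.where((da>0)|(dt>0),np.hypot(np.maximum(da,0),np.maximum(dt,0)),np.maximum(da,dt))
            best.append(np.minimum(abs(sd),.008).mean())
        b=np.argmin(best); print(n,cam,k.sum(),"phi mod 72:",-36+.25*b,round(best[b]*1e3,2),np.round(np.array(best[max(b-8,0):b+9:4])*1e3,2))
for n in sys.argv[1:]: spk(n,guess="finger" if n in("8","9") else None)
E
python3 sp.py 7 8 9; cp scene0.npz S0.npz;cp top0.npz T0.npz; python3 sp.py 0
python3 - <<'E'
from fit import *
for n in "789":
  d=dict(np.load(f"S{n}.npz"))
  im=d["frame"][190:225,335:395,::-1]; cv2.imwrite(f"pics/v{n}.png",cv2.convertScaleAbs(cv2.resize(im,None,fx=12,fy=12,interpolation=cv2.INTER_NEAREST),alpha=2))
E
```

```text
7 S 793 phi mod 72: 7.5 1.95 [2.46 2.08 1.95 2.08 2.49]
7 T 749 phi mod 72: 7.25 1.45 [2.2  1.64 1.45 1.72 2.32]
8 S 588 phi mod 72: 23.0 1.79 [2.37 1.99 1.79 1.99 2.49]
8 T 477 phi mod 72: 22.5 1.16 [1.91 1.37 1.16 1.39 1.97]
9 S 752 phi mod 72: 6.0 1.97 [2.42 2.09 1.97 2.1  2.46]
9 T 576 phi mod 72: 5.75 1.18 [1.9  1.37 1.18 1.44 2.02]
0 S 817 phi mod 72: 1.5 1.92 [2.46 2.07 1.92 2.09 2.53]
0 T 747 phi mod 72: 1.5 1.39 [2.19 1.61 1.39 1.6  2.16]
```

View pics/v9.png

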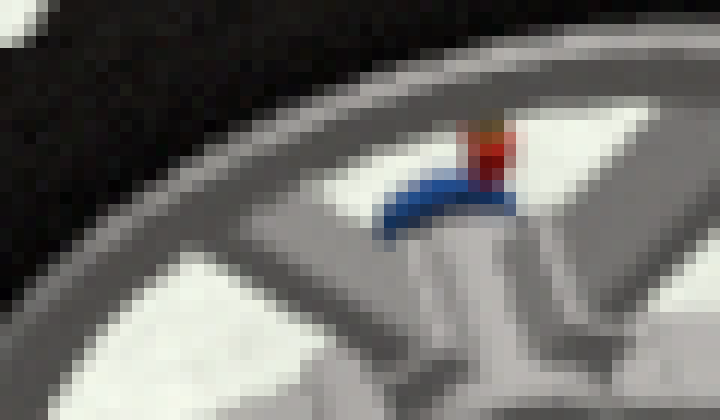

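Request:
jog_arm --commands "0 0 -0.002 0 0 0;0 0 -0.004 0 0 0;0 0 -0.0055 0 0 0;0 0 -0.0065 0 0 0;0 0 -0.007 0 0 0;0 0 -0.007 0 0 0;0 0 -0.007 0 0 0"

```text
time: 18.25
eef_pos: [0.6083, 0.1656, 0.1957]
tcp_rot: [-0.432, 0.63, -0.534, 0.362]
contact_force: [0.5, -0.4, 1.9]
opening: -0.003
```

```bash
python3 look.py 10; python3 -c "
import sys;sys.argv=['x']
from sp import *
spk('10',guess='finger')"
```

```text
18.25 [ 0.37   0.177  2.231  4.144  0.914 -0.615] [0.6083 0.1656 0.1957] [ 0.5 -0.4  1.9]
(np.int64(11), np.float64(378.0), np.float64(201.7), np.float64(0.0805), np.float64(1.0)) None
10 S 773 phi mod 72: 1.0 1.97 [2.48 2.11 1.97 2.12 2.52]
10 T 607 phi mod 72: 1.0 1.24 [1.95 1.43 1.24 1.44 1.98]
```

Request:
jog_arm --commands "0 0 -0.0006 0 0 0;0 0 -0.0012 0 0 0;0 0 -0.0012 0 0 0;0 0 -0.0012 0 0 0"

```text
time: 18.85
eef_pos: [0.6083, 0.1656, 0.1946]
tcp_rot: [-0.432, 0.63, -0.534, 0.362]
contact_force: [1.0, -1.2, 3.3]
opening: 0.001
```

```bash
python3 look.py 11; python3 -c "
import sys;sys.argv=['x']
from sp import *
spk('11',guess='finger')"
```

```text
18.85 [ 0.37   0.18   2.231  4.142  0.916 -0.612] [0.6083 0.1656 0.1946] [ 1.  -1.2  3.3]
(np.int64(10), np.float64(378.3), np.float64(201.9), np.float64(0.0795), np.float64(0.3)) None
11 S 756 phi mod 72: 0.25 1.94 [2.42 2.07 1.94 2.09 2.51]
11 T 592 phi mod 72: 0.0 1.32 [2.07 1.52 1.32 1.5  1.98]
```

Request:
jog_arm --commands "0 -0.001 0.006 0 0 0;0 -0.002 0.014 0 0 0;-0.013 0.003 0.017 0 0 0;-0.026 0.008 0.02 0 0 0;-0.039 0.013 0.024 0 0 0;-0.055 0.015 0.034 0 0 0;-0.065 0.015 0.055 0 0 0;-0.075 0.015 0.09 0 0 0;-0.075 0.015 0.13 0 0 0;-0.075 0.015 0.17 0 0 0;-0.075 0.015 0.21 0 0 0;-0.075 0.015 0.24 0 0 0;-0.075 0.015 0.24 0 0 0;-0.075 0.015 0.24 0 0 0"

```text
time: 20.7
eef_pos: [0.5336, 0.1804, 0.4303]
tcp_rot: [-0.432, 0.629, -0.535, 0.363]
contact_force: [0.1, -0.1, -0.4]
opening: -0.003
```

```bash
python3 look.py 12; python3 sp.py 12; python3 - <<'E'
from fit import *
d=dict(np.load("S12.npz"));cv2.imwrite("pics/f.png",d["frame"][:,:,::-1])
for c in "ST":
    a=dict(np.load(f"{c}0.npz"))["frame"].astype(int);b=dict(np.load(f"{c}12.npz"))["frame"].astype(int)
    m=(abs(a-b).sum(2)>90).astype(np.uint8); m=cv2.morphologyEx(m,cv2.MORPH_OPEN,np.ones((3,3)))
    print(c,[x.tolist() for x in cv2.connectedComponentsWithStats(m)[2][1:] if x[4]>8])
E
```

```text
20.7 [ 0.475 -0.339  2.206  4.668  0.833 -1.327] [0.5336 0.1804 0.4303] [ 0.1 -0.1 -0.4]
(np.int64(10), np.float64(378.3), np.float64(201.9), np.float64(0.0795), np.float64(0.3)) None
12 S 821 phi mod 72: 0.0 1.86 [2.35 1.99 1.86 1.99 2.41]
12 T 726 phi mod 72: 0.0 1.15 [2.01 1.39 1.15 1.44 2.09]
S [[358, 0, 25, 53, 776], [425, 0, 42, 7, 148], [470, 6, 42, 33, 746], [303, 18, 20, 38, 354], [349, 20, 5, 12, 53], [518, 20, 9, 6, 42], [381, 33, 44, 18, 314], [482, 39, 22, 16, 223], [493, 38, 41, 71, 1496], [319, 45, 41, 50, 640], [401, 49, 36, 21, 471], [396, 52, 4, 4, 15], [376, 56, 3, 5, 15], [393, 76, 35, 59, 1172], [481, 76, 10, 19, 115], [274, 79, 10, 22, 128], [485, 99, 3, 4, 12], [405, 136, 9, 4, 29], [376, 199, 5, 6, 24], [351, 236, 9, 9, 35]]
T [[224, 146, 13, 18, 112], [134, 159, 122, 241, 13981], [308, 165, 6, 5, 26], [205, 171, 3, 3, 9], [173, 221, 7, 4, 21], [38, 284, 8, 9, 48], [46, 287, 29, 22, 447], [41, 297, 3, 3, 9], [0, 310, 115, 90, 6528], [313, 373, 6, 4, 19], [325, 372, 3, 3, 9], [355, 382, 8, 13, 69], [116, 385, 18, 15, 170], [296, 394, 3, 3, 9]]
```

View pics/f.png

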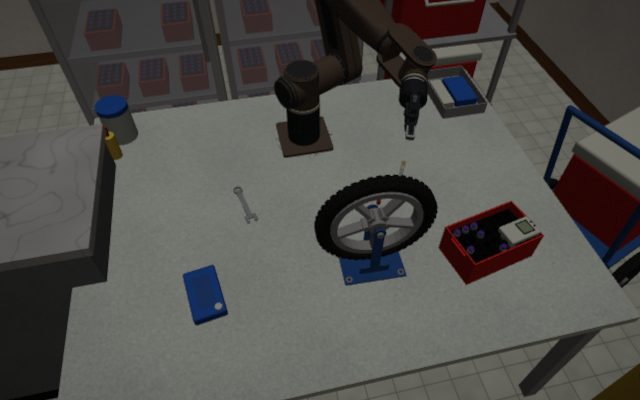

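View pics/st12.png

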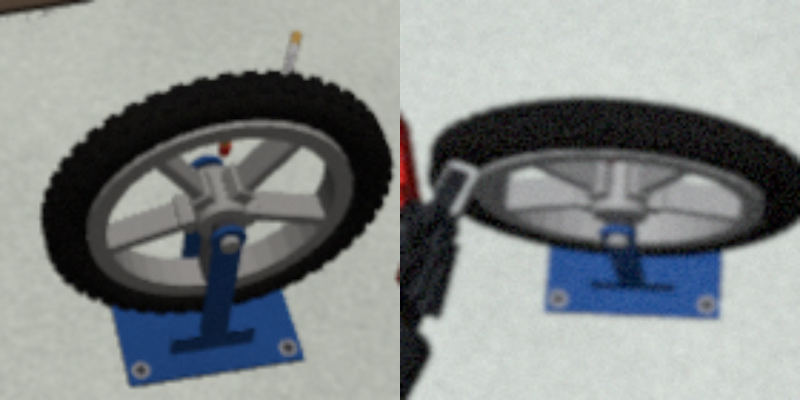

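The valve shows at twelve o'clock (378, 202) and the arm is clear. Joint 4 is close to its range limit, so I'll ease back along the same path before handing in.

Request:
jog_arm --commands "0 0 -0.02 0 0 0;0 0 -0.045 0 0 0;0 0 -0.06 0 0 0;0 0 -0.06 0 0 0;0 0 -0.06 0 0 0"

```text
time: 21.42
eef_pos: [0.5344, 0.1803, 0.3726]
tcp_rot: [-0.432, 0.629, -0.536, 0.363]
contact_force: [-0.9, 0.2, 0.5]
opening: 0.0
```

```bash
python3 look.py 13; python3 sp.py 13; python3 -c "
from plant import ctrl;print(ctrl.sign_off())"
```

```text
21.43 [ 0.474 -0.271  2.265  4.551  0.847 -1.153] [0.5344 0.1803 0.3726] [-0.9  0.2  0.5]
(np.int64(10), np.float64(378.3), np.float64(201.9), np.float64(0.0795), np.float64(0.3)) None
13 S 821 phi mod 72: 0.25 1.86 [2.36 1.98 1.86 2.03 2.49]
13 T 729 phi mod 72: 0.0 1.16 [2.04 1.43 1.16 1.39 1.99]
the job is handed in; nothing more can be done
None
```

The valve stem now points straight up, and the job was handed in at about 21.4 s with the arm clear of everything. I turned the wheel about 145° with the shut fingers, through the open window above the nut, pushing two spokes one after the other.

- **Valve angle:** with the arm withdrawn, the red valve cap read 0.3° from vertical in the scene camera. A fit to the spokes read 0.25° (scene camera) and 0° (top camera). The top camera could not see the valve cap at the end, so its check rests on the spokes alone.
- **Fork and other things:** comparing the first and last pictures, I saw no sign that the fork, carrier, cold pack, spanner or gauge had moved.
- **Forces:** no reading I took went above about 3–4 N, though I only read it between moves.
- **Joint 4:** while backing off it came to 4.668 of its 4.67 rad limit. I moved it back to 4.55 before handing in.

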